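Click the circulation pump up one step and confirm

TASK

On the console with the blue top (the circulation pump), roll the knurled wheel towards the yellow button with a fingertip, one click, so that its green band stops at the white index lines; then press that console's yellow button fully down and let go. Leave the orange console's controls and all loose things as they are: nothing is to be gripped, lifted or moved.

Things in the scene. Friction and masses are not known exactly. Their poses are not given: they have to be found in the camera images.
- pump_console: white box fixed to the table, 190 x 115 mm, 85 mm high, with a blue top plate. Origin: centre of its underside, z up; x runs along its length from the wheel (at x = -40 mm) to the round yellow button (x = +55 mm). Beside the wheel are two black cheeks, 9 mm above the top, 62 mm long, with white index lines at x = -40 mm
- pump_crest (a point): highest point of the blue console's wheel, mid-width, 99 mm above the table, fixed to the console. The grey knurled wheel (90 mm diameter, 36 mm wide, axle level along the console's y) stands 14 mm out of the top plate
- pump_wheel (a joint): the blue console's wheel angle, rad. Spring detents at 0 (white band at the index lines; it starts here), 0.5 (green) and 1.0 (red). Grows as the wheel's top moves along console +x, towards the button: 22.5 mm at the rim per detent. Needs about 2 N along the rim; a fingertip pressing down with 5 to 10 N drags it. Let go past half-way, it snaps to the next detent
- pump_button_top (a point): centre of the top face of the blue console's yellow push button (32 mm diameter), moves with it
- pump_button (a joint): travel of that button (m): 0 released, 0.006 fully down at about 4 N; it springs back
- stirrer_console: white box fixed to the table, 190 x 115 mm, 85 mm high, with an orange top plate. Origin: centre of its underside, z up; x runs along its length from the wheel (at x = -40 mm) to the round yellow button (x = +55 mm). Beside the wheel are two black cheeks, 9 mm above the top, 62 mm long, with white index lines at x = -40 mm
- stirrer_crest (a point): highest point of the orange console's wheel, mid-width, 99 mm above the table, fixed to the console. The grey knurled wheel (90 mm diameter, 36 mm wide, axle level along the console's y) stands 14 mm out of the top plate
- stirrer_wheel (a joint): the orange console's wheel angle, rad. Spring detents at 0 (white band at the index lines; it starts here), 0.5 (green) and 1.0 (red). Grows as the wheel's top moves along console +x, towards the button: 22.5 mm at the rim per detent. Needs about 2 N along the rim; a fingertip pressing down with 5 to 10 N drags it. Let go past half-way, it snaps to the next detent
- stirrer_button_top (a point): centre of the top face of the orange console's yellow push button (32 mm diameter), moves with it
- stirrer_button (a joint): travel of that button (m): 0 released, 0.006 fully down at about 4 N; it springs back
- flask: clear conical flask, 72 mm wide, 100 mm tall; loose, to be left alone. Origin at the centre of its underside
- amber_bottle: amber bottle with black cap, 60 mm wide, 120 mm tall; loose, to be left alone. Origin at the centre of its underside
- beaker: glass beaker, 68 mm wide, 85 mm tall; loose, to be left alone. Origin at the centre of its underside
- jar: white jar with blue lid, 60 mm wide, 70 mm tall; loose, to be left alone. Origin at the centre of its underside
- stopper: black rubber stopper, 28 mm wide, 30 mm tall, standing between the two consoles; loose, to be left alone. Origin at the centre of its underside
- spanner: steel wrench lying on the right of the table; loose, to be left alone
- spatula: spatula lying on the left of the table; loose, to be left alone

How it is judged:
By the outcome, as a careful person would: the job done as asked, in the order asked, and still so for the second after the job is handed in, with the robot touching nothing.
It also fails if it takes over 35 s, if anything falls off the work surface, if the arm or the gripper's body presses on something with over 40 N, if the wrist force passes 120 N, or if a joint passes its speed limit or range.

ROBOT

A 7-joint arm with a two-finger parallel gripper is mounted at the origin on the work surface. World frame = base frame: x ahead of the robot, y to its left, z up, the work surface at z = 0. Lengths are in mm, angles in rad, forces in N, time in s.
With the tool pointing down it reaches from about 375 to 925 mm from the base axis. Payload 3.1 kg.
Tool frame: the origin (TCP) lies between the finger pads; the fingertips stand 25 mm ahead of it and the grasp point (between the pads) lies 6 mm ahead of it; z points along the fingers, y is the direction in which the jaws open and shut (so a half turn about z gives the same grasp; the last joint's range is limited). The gripper opens to 85 mm and grips with 20 to 120 N. Pads are 22 mm wide; open, the fingers measure 114 mm over their backs; the gripper's body (76 mm by 85 mm) begins 54 mm behind the grasp point. The pads swing forward as they close: fully open they stand 13 mm farther back than shut.
Start: joints at [1.195, 0.383, 0.044, 1.598, -0.018, 1.161, -0.05], TCP at [178.276, -625.077, 256.269] pointing down, gripper open.
Joint ranges: [-2.61, 2.61], [-0.41, 2.15], [-1.48, 1.57], [0, 2.5], [-1.57, 4.71], [0.05, 1.97], [-2.85, 2.85]. Speed limits (rad/s): [2.79, 2.79, 3.14, 3.14, 3.14, 3.14, 3.14].

INTERFACE

Orientations are given as a unit quaternion [x, y, z, w].
In Python, from rig import manip gives the robot as it stands.
- The arm moves only by the tool drive_tool, never from a script. Its argument "moves" is a list of rows, each a list of 3 entries, a list of its own where there are three numbers: the gripper's target within -1 to 1 (fully open at 1, half-way at 0, shut at -1), then the shift along the world's x, y, z in cm, then the turn, a rotation vector about the world's x, y, z in degrees. In form: [[gripper, [x, y, z], [wx, wy, wz]], ...]. A call has 1 to 10 rows; each row is the pose to reach, as a shift and turn from the pose measured when the call began; what a row does not reach only later rows make up. A row lasts 1/10 s, in which the tool goes at most 50 mm and 8.59 degrees, less where a joint would pass 70% of its speed; a pose out of reach is approached as far as the arm can. A call with a gripper value outside its range is refused whole. The fingers move at their own pace and stop on an object; "newtons" is the grip in N (left out, the last holds). Time passes only in rows, so rows that repeat a pose let the fingers close. It gives the time, the measured TCP pose, the force and the opening at its end, in the units of the state.
- manip.get_obs(): the state, without advancing time (a new reading comes with each control period).
- manip.read_camera(name): name is "side" or "top" or "wrist"; returns a dict with "img" (384x512x3 uint8, blue, green, red), "z_map" (384x512 float32, mm along the optical axis (not along the pixel's ray), 0 where there is no reading), "mtx" (3x3 intrinsics, pixels), "R" (3x3) and "t" (3): a world point X has camera coordinates R X + t; the wrist camera has in their place "tool_from_camera" (4x4, takes a point from camera to tool coordinates, whose origin is the TCP and whose axes are the flange's). Camera axes: x right, y down, z forward; pixel columns grow to the right and rows downward; lengths in mm; the calibration is good to about 2 mm. A picture is of the moment at which its call begins: read the wrist's pose just before it.
- manip.hand_in(): hands the job in, once; it reports no verdict.
Trained networks look in a picture, given as the dict that the camera call returned (one of the last four; its "shot" number tells which), for a name from the list of things; names that differ only in an ending like _2 or _b are one class to them, and where a whole thing is asked for, a point or a joint stands for the part that bears it (a point fixed in the world has none). Each returns a list of dicts, best first, with "confidence" (0 to 1); they miss things now and then, are a little off and sometimes report something else, mostly with a low value. They report only what shows in the picture. A call takes as long as a camera call.
- manip.regions_of(picture, name): "region" (384x512 bool, what is visible of it) and "centre" ([column, row] in pixels, amid what is visible of it).
The state is a dict: "time": time; "qpos": joint angles; "joint_vel": joint speeds; "tau": joint torques, N m; "tool_pos": TCP position; "ee_rot": TCP orientation; "wrist_force": force on the tool from outside, world axes, zero at the start; "wrist_torque": the same for the moment, N m; "grip_width": opening from 0.0 (shut) to 1.0 (fully open).
Only numpy, scipy, OpenCV 4.12 (cv2) and the standard library are available. Lean on these libraries where they do the work, as an engineer would, in place of code of your own. Each camera call takes 0.05 s, during which the arm holds its last target.

## Working session

There is one attempt and no reset: what is moved stays moved. The work goes in short steps, Python scripts to look and compute and a tool call to move; the robot and the scene stay as the last step left them, time stands still between calls to the robot, and variables do not carry over. Pictures are saved under pics/ and viewed, and the job is handed in when it is done.

Besides the shell and the picture viewer there is one more tool, called after ">>>" by a JSON object that holds its "name" and its "arguments". drive_tool: Moves the arm, as the interface text tells. Its arguments: {"type":"object","properties":{"moves":{"type":"array","items":{"type":"array"}},"newtons":{"type":"number"}},"required":["moves"]}

```bash
mkdir -p pics; cat > h.py <<'E'
import numpy as np,cv2
from rig import manip
def world(p,mask):
    v,u=np.nonzero(mask&(p["z_map"]>0)); z=p["z_map"][v,u]; K=p["mtx"]
    c=np.stack([(u-K[0,2])/K[0,0]*z,(v-K[1,2])/K[1,1]*z,z],1)
    return (c-p["t"])@np.asarray(p["R"]), np.stack([u,v],1)
def proj(p,X):
    c=np.asarray(p["R"])@np.asarray(X,float)+p["t"]; q=p["mtx"]@c; return q[:2]/q[2]
E
python3 - <<'E'
from h import *
o=manip.get_obs(); print(o)
for n in("top","side"):
    p=manip.read_camera(n); cv2.imwrite(f"pics/{n}1.png",p["img"])
    print(n,p["R"],p["t"],p["mtx"])
    for k in("pump_console","pump_button_top","pump_wheel","stirrer_console"):
        for r in manip.regions_of(p,k)[:2]:
            w,_=world(p,r["region"]); print(k,r["confidence"],r["centre"],r["region"].sum(),np.median(w,0) if len(w) else None)
    np.savez(f"{n}1.npz",**{k:v for k,v in p.items()})
E
```

```text
{'time': 0.0, 'qpos': array([ 1.19518045,  0.38385837,  0.04382059,  1.59962641, -0.01789692,
        1.16119694, -0.04986852]), 'joint_vel': array([-6.77139414e-05, -1.66443243e-03, -1.09503566e-03,  1.17326934e-03,
       -3.04686437e-04, -1.41762860e-03, -4.53382041e-04]), 'tau': array([-3.57242225e-04, -4.33463287e+01,  1.02444973e+00, -2.49512941e+01,
        1.06806672e-02,  1.13146272e-02, -3.91446832e-06]), 'tool_pos': array([ 178.02171531, -624.20756419,  254.84748076]), 'ee_rot': array([ 9.90358308e-01,  1.38522937e-01, -2.57665137e-04, -1.32356072e-03]), 'wrist_force': array([0.8785403 , 0.04180573, 0.3153391 ]), 'wrist_torque': array([ 0.01426256, -0.01917698,  0.00682438]), 'grip_width': 1.0027784839116614}
top [[-1.96429929e-03 -9.99786887e-01  2.05504812e-02]
 [-9.93764177e-01 -3.39437135e-04 -1.11501771e-01]
 [ 1.11484985e-01 -2.06413549e-02 -9.93551726e-01]] [  -3.79432259  625.92520426 1532.29347036] [[415.42991058   0.         255.75931313]
 [  0.         415.42991058 193.22644585]
 [  0.           0.           1.        ]]
pump_console 0.97 [308.4, 209.9] 1642 [ 5
[... 280 characters left out ...]

side [[-0.97218053 -0.23367634  0.01613652]
 [-0.16820199  0.64851758 -0.74238335]
 [ 0.1630126  -0.72444483 -0.66978099]] [ 610.06732055  150.43506543 1348.3468293 ] [[442.90542595   0.         258.42643651]
 [  0.         442.90542595 189.4621458 ]
 [  0.           0.           1.        ]]
pump_console 0.97 [294.5, 156.4] 2095 [ 544.61665897 -173.09628932   82.30061814]
pump_console 0.28 [301.7, 151.7] 98 [ 519.2103014  -173.59982352   96.66006175]
pump_button_top 0.43 [283.1, 137.2] 53 [ 591.09510946 -240.09042322  105.55386341]
pump_wheel 0.49 [302.5, 152.2] 145 [ 516.96229047 -174.11155956   95.34398036]
stirrer_console 0.81 [258.9, 253.4] 3516 [565.29979541 262.76605025  85.12299867]
```

```bash
python3 - <<'E'
import cv2
a=cv2.imread("pics/top1.png");cv2.imwrite("pics/top1c.png",cv2.resize(a[150:270,230:390],None,fx=5,fy=5,interpolation=cv2.INTER_CUBIC))
a=cv2.imread("pics/side1.png");cv2.imwrite("pics/side1c.png",cv2.resize(a[100:220,220:380],None,fx=5,fy=5,interpolation=cv2.INTER_CUBIC))
E
```

```text
(no output)
```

View pics/top1.png

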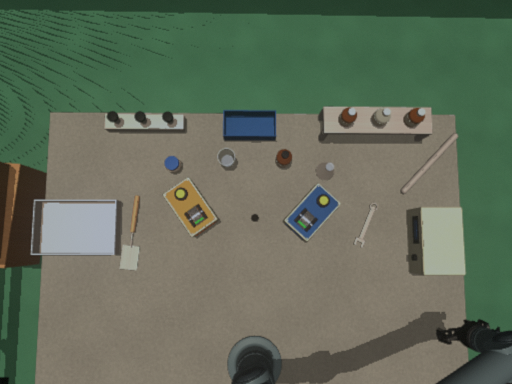

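View pics/side1.png

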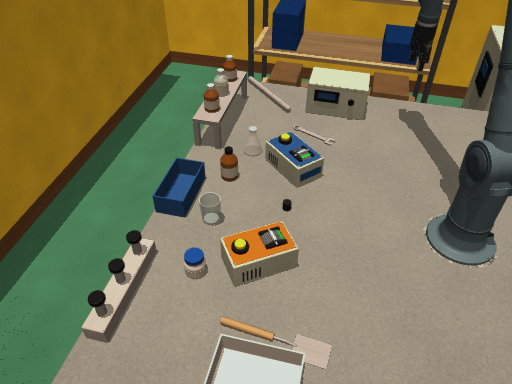

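```bash
python3 - <<'E'
from h import *
for n in("top","side"):
    p=dict(np.load(n+"1.npz")); hsv=cv2.cvtColor(p["img"],cv2.COLOR_BGR2HSV)
    w,uv=world(p,np.ones((384,512),bool)); c=hsv[uv[:,1],uv[:,0]].astype(int)
    near=(abs(w[:,0]-551)<140)&(abs(w[:,1]+200)<140)&(w[:,2]>75)&(w[:,2]<110)
    y=near&(c[:,0]>20)&(c[:,0]<35)&(c[:,1]>110)
    b=near&(c[:,0]>95)&(c[:,0]<130)&(c[:,1]>90)&(w[:,2]<95)
    print(n,"yel",y.sum(),w[y].mean(0),uv[y].mean(0))
    r=cv2.minAreaRect(w[b][:,:2].astype(np.float32)); print("blue",b.sum(),r,np.median(w[b][:,2]))
E
```

```text
top yel 62 [ 594.25596307 -247.1414998   104.55007662] [323.41935484 199.82258065]
blue 842 ((553.7467041015625, -210.23545837402344), (98.84614562988281, 173.80633544921875), 47.118011474609375) 85.59896879588948
side yel 53 [ 593.11338579 -242.32972705  104.60184238] [284.64150943 136.86792453]
blue 567 ((553.2171630859375, -210.17022705078125), (107.501708984375, 181.9165802001953), 48.02961730957031) 86.50874476393047
```

The top view shows the blue console at about (309,210), with its button at (323,200) and its wheel at (305,222). The side view agrees, and its button is at (284,137). From both I put the console centre near (553,-209) with +x at about -43° in the world. I'll shut the gripper and move above the wheel.

>>> {"name": "drive_tool", "arguments": {"moves": [[-1,[3,4,0],[0,0,-6]],[-1,[6,8,0],[0,0,-12]],[-1,[9,12,0],[0,0,-18]],[-1,[12,16,0],[0,0,-24]],[-1,[15,20,0],[0,0,-30]],[-1,[18,23.5,0],[0,0,-36]],[-1,[21,27.5,0],[0,0,-42]],[-1,[24,31.5,0],[0,0,-48]],[-1,[27,35.5,0],[0,0,-54]],[-1,[30,39,0],[0,0,-59]]], "newtons": 20}}

```text
time: 1.5
tool_pos: [479.4, -232.7, 256.7]
ee_rot: [0.93, -0.368, 0.0, -0.0]
wrist_force: [0.5, -1.0, 0.0]
grip_width: 0.001
```

```bash
python3 - <<'E'
from h import *
o=manip.get_obs(); print(o)
for n in("wrist","top","side"):
    p=manip.read_camera(n); cv2.imwrite(f"pics/{n}2.png",p["img"]); 
    if n=="wrist": print(p["tool_from_camera"],p["mtx"])
    np.savez(f"{n}2.npz",**p)
E
```

```text
{'time': 1.5, 'qpos': array([ 0.52373485,  0.16990585, -0.16432702,  1.87227981,  0.03077318,
        1.10088308, -1.9777069 ]), 'joint_vel': array([-0.60616223,  0.21186981, -0.25257441, -0.24459294,  0.09104828,
        0.02942237, -1.744886  ]), 'tau': array([  1.99382477, -34.20507789,  -0.49488919, -23.14018607,
        -0.12751631,   0.15970363,   1.09027851]), 'tool_pos': array([ 479.3967009 , -232.67650971,  256.70664071]), 'ee_rot': array([ 9.29638352e-01, -3.68472917e-01,  4.78504246e-04, -1.21447865e-04]), 'wrist_force': array([ 0.45568412, -1.04930485,  0.01709589]), 'wrist_torque': array([-0.02404298, -0.04365838, -0.0338533 ]), 'grip_width': 0.0012764792520888284}
[[ 1.81457136e-04 -9.61425221e-01 -2.75066377e-01  6.83182624e+01]
 [ 9.99999382e-01  4.76281434e-04 -1.00503726e-03  7.74785979e-01]
 [ 1.09727718e-03 -2.75066025e-01  9.61424713e-01 -1.18403913e+02]
 [ 0.00000000e+00  0.00000000e+00  0.00000000e+00  1.00000000e+00]] [[278.34977364   0.         253.94283322]
 [  0.         278.34977364 194.45679666]
 [  0.           0.           1.        ]]
```

View pics/wrist2.png

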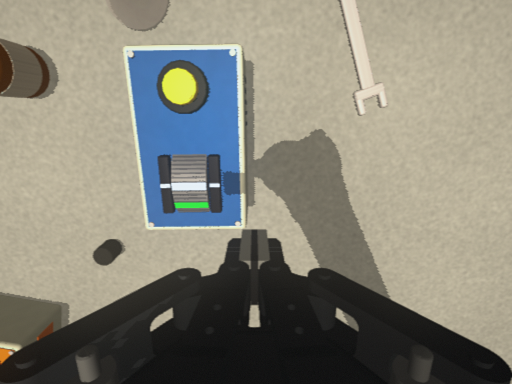

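View pics/side1c.png

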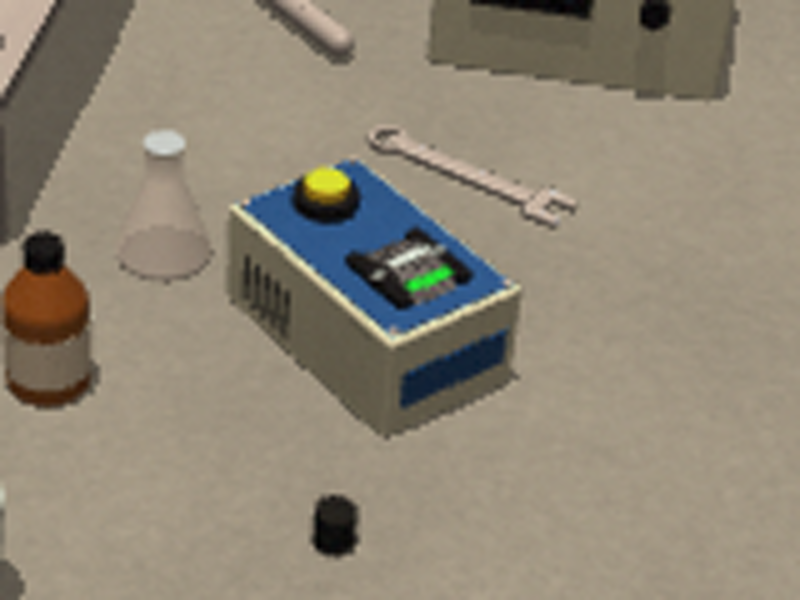

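View pics/top1c.png

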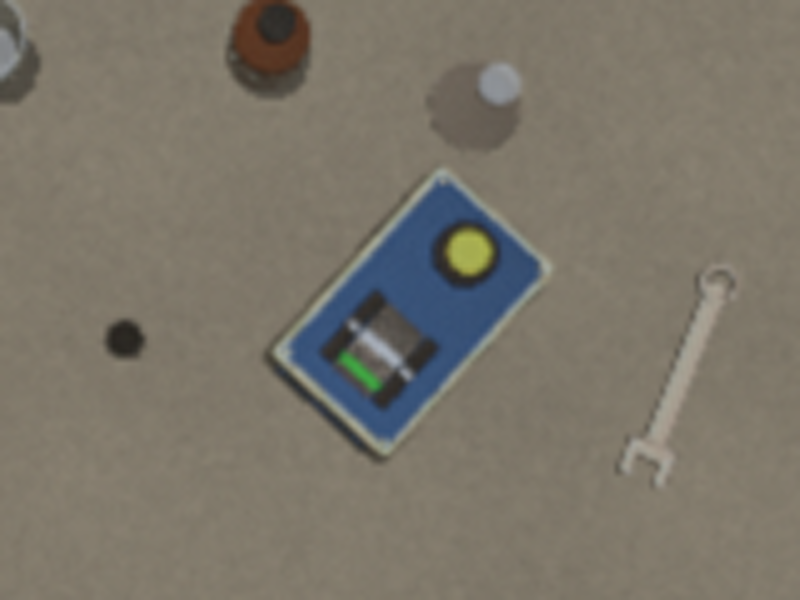

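The wrist view shows the console nearly aligned with the tool. The wheel is at about (190,185), the index lines are at row 186, the green band is at (192,205), and the button is at (180,86). Next I measure these points.

```bash
cat >> h.py <<'E'
from scipy.spatial.transform import Rotation as Ro
def wworld(p,o,u,v):
    z=p["z_map"][v,u]; K=p["mtx"]
    c=np.stack([(u-K[0,2])/K[0,0]*z,(v-K[1,2])/K[1,1]*z,z,np.ones_like(z)],-1)
    t=(c@np.asarray(p["tool_from_camera"]).T)[...,:3]
    return t, t@Ro.from_quat(o["ee_rot"]).as_matrix().T+o["tool_pos"]
def wmeas(p,o):
    v,u=np.mgrid[0:384,0:512]; t,w=wworld(p,o,u,v); h=cv2.cvtColor(p["img"],cv2.COLOR_BGR2HSV).astype(int)
    ok=p["z_map"]>0
    near=ok&(abs(w[...,0]-551)<150)&(abs(w[...,1]+205)<150)&(w[...,2]>70)&(w[...,2]<115)
    y=near&(h[...,0]>20)&(h[...,0]<35)&(h[...,1]>110); b=near&(h[...,0]>95)&(h[...,0]<130)&(h[...,1]>100)&(w[...,2]<95)
    print("button",y.sum(),w[y].mean(0),"zmed",np.median(w[y][:,2]))
    print("blue",b.sum(),cv2.minAreaRect(w[b][:,:2].astype(np.float32)),np.median(w[b][:,2]))
    g=near&(h[...,0]>45)&(h[...,0]<75)&(h[...,1]>120); 
    if g.any(): print("green",g.sum(),w[g].mean(0))
    return t,w
E
python3 - <<'E'
from h import *
o=manip.get_obs(); p=manip.read_camera("wrist")
p2=dict(np.load("wrist2.npz")); print(o["tool_pos"],o["joint_vel"].round(3))
cv2.imwrite("pics/wrist3.png",p["img"]); np.savez("wrist3.npz",**p)
t,w=wmeas(p,o)
m=(p["z_map"]>0)&(abs(t[...,0])<40)&(abs(t[...,1])<15)&(t[...,2]>-20)&(t[...,2]<60)
print("tips",t[m].min(0),t[m].max(0), np.percentile(t[m],[2,98],axis=0))
mm=m&(t[...,2]>10); print(t[mm].min(0),t[mm].max(0))
print("Rot",Ro.from_quat(o["ee_rot"]).as_matrix())
E
```

```text
[ 481.09475172 -230.54474681  256.65437994] [ 0.05  -0.006  0.087  0.019  0.038  0.011  0.023]
button 1054 [ 593.17407926 -247.90100556  107.2992454 ] zmed 107.62104146065228
blue 11793 ((553.4297485351562, -210.3686065673828), (102.05451965332031, 177.06622314453125), 47.45950698852539) 86.84256383783122
green 204 [ 508.17324431 -168.78774788   94.93937026]
tips [-13.18799584 -13.21824808 -19.99561856] [12.52412995 14.06855413 21.66821555] [[ -9.64308544 -12.34816646 -19.48679894]
 [ 11.18332845  13.16300787  18.86404704]]
[  4.67454356 -13.16164321  10.02333681] [10.0702498  13.87640167 21.66821555]
Rot [[ 7.36837773e-01 -6.76067301e-01  1.76110959e-03]
 [-6.76069368e-01 -7.36837156e-01  1.10187210e-03]
 [ 5.52711289e-04 -2.00253323e-03 -9.99997842e-01]]
```

View pics/wrist3.png

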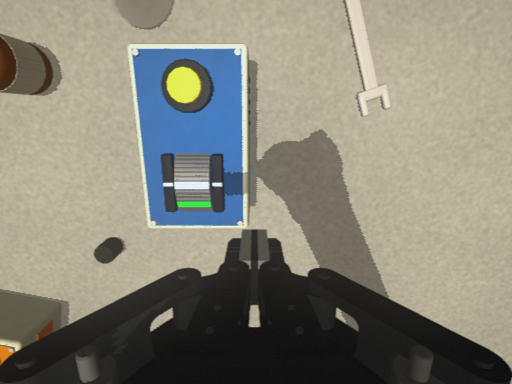

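>>> {"name": "drive_tool", "arguments": {"moves": [[-1,[1.8,2.7,0],[0,0,0]],[-1,[3.5,5.4,-2],[0,0,0]],[-1,[3.5,5.4,-6],[0,0,0]],[-1,[3.5,5.4,-10],[0,0,0]],[-1,[3.5,5.4,-12],[0,0,0]],[-1,[3.5,5.4,-12],[0,0,0]],[-1,[3.5,5.4,-12],[0,0,0]]]}}

```text
time: 2.4
tool_pos: [513.7, -181.5, 136.7]
ee_rot: [0.931, -0.366, 0.0, 0.0]
wrist_force: [0.8, 0.2, 0.1]
grip_width: -0.004
```

```bash
python3 - <<'E'
from h import *
o=manip.get_obs(); print(o["time"],o["tool_pos"],o["wrist_force"],o["joint_vel"].round(3))
p=manip.read_camera("wrist"); cv2.imwrite("pics/wrist4.png",p["img"]); wmeas(p,o)
E
```

```text
2.4 [ 513.66300482 -181.47428802  136.68031299] [0.79638847 0.16093725 0.11051047] [-0.005 -0.025 -0.012 -0.032 -0.    -0.007 -0.005]
button 3836 [ 593.12157995 -247.36093698  107.30721986] zmed 107.67513777629128
blue 29335 ((550.1133422851562, -207.4055938720703), (102.94145965576172, 164.9346923828125), 47.24684524536133) 86.81275259621646
green 69 [ 517.7790258  -158.19171236   95.17905831]
```

View pics/wrist4.png

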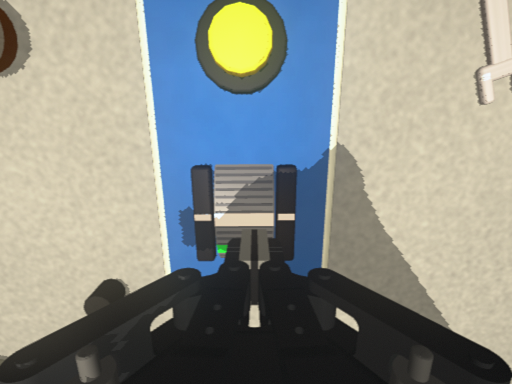

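The tip is about 6 mm right of mid-wheel: tip at column 255, cheek centre at 245. I'll correct sideways and lower towards contact.

>>> {"name": "drive_tool", "arguments": {"moves": [[-1,[0.3,0.5,0],[0,0,0]],[-1,[0.3,0.5,-0.3],[0,0,0]],[-1,[0.3,0.5,-0.6],[0,0,0]],[-1,[0.3,0.5,-0.8],[0,0,0]],[-1,[0.3,0.5,-0.8],[0,0,0]]]}}

```text
time: 2.95
tool_pos: [517.4, -176.3, 129.4]
ee_rot: [0.931, -0.366, 0.001, 0.0]
wrist_force: [0.1, -0.8, 0.1]
grip_width: -0.003
```

>>> {"name": "drive_tool", "arguments": {"moves": [[-1,[-0.05,0,-0.2],[0,0,0]],[-1,[-0.05,0,-0.4],[0,0,0]],[-1,[-0.05,0,-0.5],[0,0,0]],[-1,[-0.05,0,-0.5],[0,0,0]]]}}

```text
time: 3.35
tool_pos: [516.8, -176.3, 124.2]
ee_rot: [0.931, -0.366, 0.001, 0.0]
wrist_force: [-0.8, -0.1, 0.7]
grip_width: -0.001
```

>>> {"name": "drive_tool", "arguments": {"moves": [[-1,[0,0,-0.1],[0,0,0]],[-1,[0,0,-0.1],[0,0,0]]]}}

```text
time: 3.55
tool_pos: [517.3, -176.6, 123.9]
ee_rot: [0.931, -0.366, 0.001, 0.0]
wrist_force: [-1.5, -0.2, 3.0]
grip_width: 0.004
```

>>> {"name": "drive_tool", "arguments": {"moves": [[-1,[0,0,-0.15],[0,0,0]],[-1,[0,0,-0.2],[0,0,0]],[-1,[0,0,-0.2],[0,0,0]]]}}

```text
time: 3.85
tool_pos: [518.4, -177.6, 123.8]
ee_rot: [0.931, -0.366, 0.003, 0.001]
wrist_force: [-2.7, 0.0, 9.3]
grip_width: -0.001
```

>>> {"name": "drive_tool", "arguments": {"moves": [[-1,[0.22,-0.2,-0.2],[0,0,0]],[-1,[0.44,-0.4,-0.2],[0,0,0]],[-1,[0.66,-0.6,-0.2],[0,0,0]],[-1,[0.88,-0.8,-0.2],[0,0,0]]]}}

```text
time: 4.25
tool_pos: [529.2, -187.5, 124.1]
ee_rot: [0.93, -0.367, 0.005, 0.001]
wrist_force: [-0.4, -2.1, 7.4]
grip_width: -0.001
```

```bash
python3 - <<'E'
from h import *
o=manip.get_obs(); print(o["time"],o["tool_pos"],o["wrist_force"],o["joint_vel"].round(3))
p=manip.read_camera("wrist"); cv2.imwrite("pics/wrist5.png",p["img"])
p=manip.read_camera("side"); cv2.imwrite("pics/side5.png",cv2.resize(p["img"][100:220,220:380],None,fx=5,fy=5,interpolation=cv2.INTER_CUBIC))
E
```

```text
4.25 [ 529.16931452 -187.47092627  124.08406196] [-0.39159894 -2.0837132   7.39269411] [ 0.013  0.046  0.011 -0.067  0.006  0.016  0.022]
```

View pics/wrist5.png

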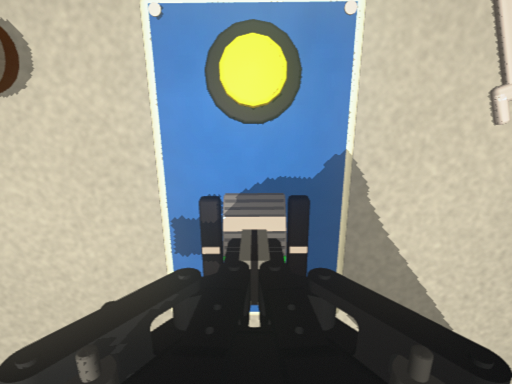

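View pics/side5.png

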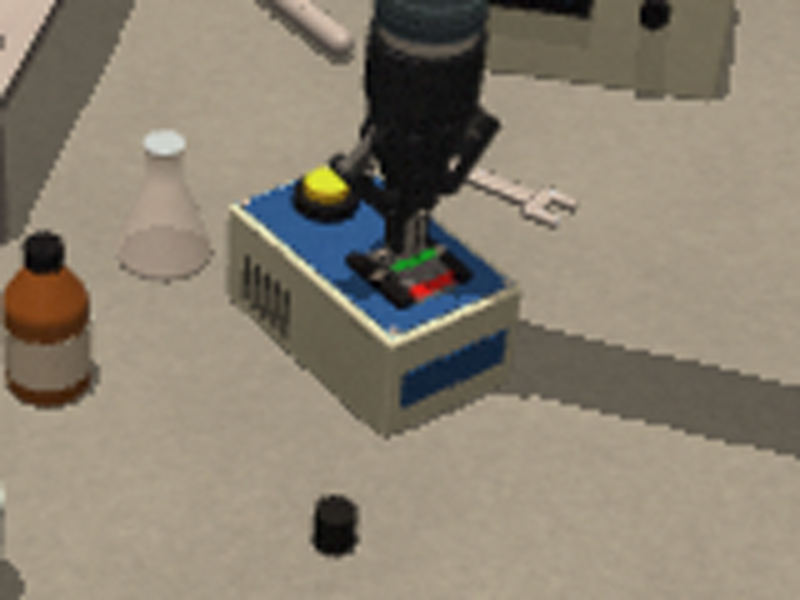

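The wheel has followed the fingertip: the white band is at row 222 with the index lines at 250, and green is almost at the index. I'll go a touch more, then lift.

>>> {"name": "drive_tool", "arguments": {"moves": [[-1,[0.2,-0.18,-0.15],[0,0,0]],[-1,[0.28,-0.24,-0.1],[0,0,0]],[-1,[0.28,-0.24,0.3],[0,0,0]],[-1,[0.28,-0.24,1.5],[0,0,0]],[-1,[0.28,-0.24,3],[0,0,0]],[-1,[0.28,-0.24,3],[0,0,0]]]}}

```text
time: 4.95
tool_pos: [534.5, -190.5, 157.0]
ee_rot: [0.93, -0.367, 0.009, 0.001]
wrist_force: [0.2, 0.4, 0.8]
grip_width: -0.003
```

```bash
python3 - <<'E'
from h import *
o=manip.get_obs(); print(o["time"],o["tool_pos"],o["wrist_force"],o["joint_vel"].round(3))
p=manip.read_camera("wrist"); cv2.imwrite("pics/wrist6.png",p["img"]); wmeas(p,o)
p=manip.read_camera("side"); cv2.imwrite("pics/side6.png",cv2.resize(p["img"][100:220,220:380],None,fx=5,fy=5,interpolation=cv2.INTER_CUBIC))
E
```

```text
4.95 [ 534.47642056 -190.50316769  157.0395447 ] [0.19009612 0.35756522 0.81759936] [-0.001  0.018  0.003  0.021  0.004 -0.025 -0.005]
button 2462 [ 593.68569375 -247.55332767  107.43403237] zmed 107.65127063556803
blue 23101 ((557.5567626953125, -214.49420166015625), (102.70254516601562, 165.92477416992188), 47.357330322265625) 86.78167672200803
green 132 [ 521.66962321 -188.41865279  100.12284269]
```

View pics/wrist6.png

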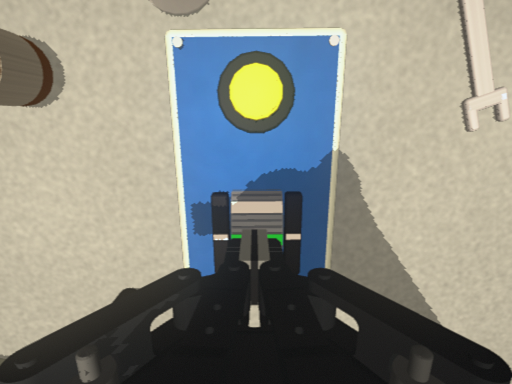

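View pics/side6.png

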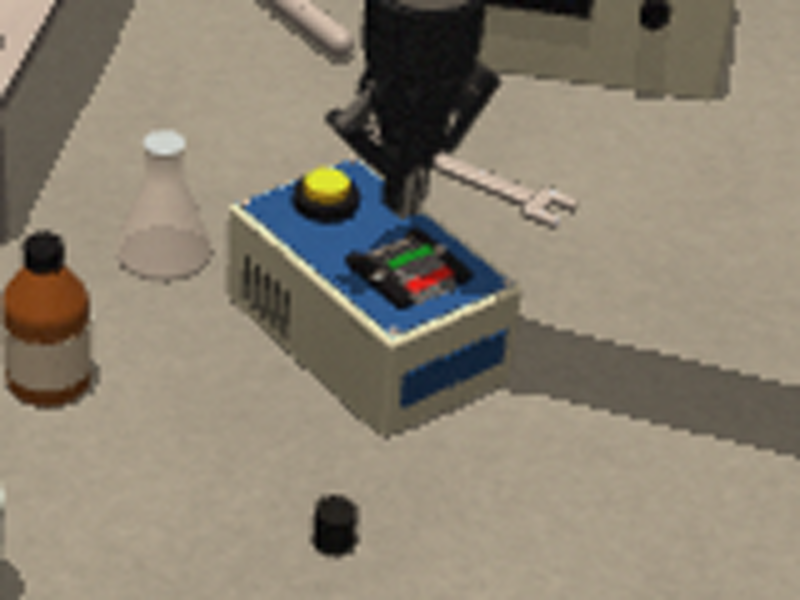

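Green now sits at the index lines (row 238 in the wrist view), and red is behind it. Next is the button.

>>> {"name": "drive_tool", "arguments": {"moves": [[-1,[2,-1.9,0],[0,0,0]],[-1,[4,-3.8,0],[0,0,0]],[-1,[5.9,-5.7,0],[0,0,0]],[-1,[5.9,-5.7,-1],[0,0,0]],[-1,[5.9,-5.7,-1.8],[0,0,0]],[-1,[5.9,-5.7,-1.8],[0,0,0]],[-1,[5.9,-5.7,-1.8],[0,0,0]]]}}

```text
time: 5.75
tool_pos: [590.8, -245.8, 136.0]
ee_rot: [0.931, -0.366, 0.005, 0.001]
wrist_force: [0.4, -0.1, -0.5]
grip_width: -0.001
```

>>> {"name": "drive_tool", "arguments": {"moves": [[-1,[0.25,-0.15,-0.2],[0,0,0]],[-1,[0.25,-0.15,-0.5],[0,0,0]],[-1,[0.25,-0.15,-0.8],[0,0,0]],[-1,[0.25,-0.15,-0.9],[0,0,0]],[-1,[0.25,-0.15,-0.9],[0,0,0]]]}}

```text
time: 6.25
tool_pos: [593.8, -246.8, 127.5]
ee_rot: [0.931, -0.366, 0.006, 0.001]
wrist_force: [0.1, 1.8, 2.5]
grip_width: 0.0
```

>>> {"name": "drive_tool", "arguments": {"moves": [[-1,[0,0,-0.2],[0,0,0]],[-1,[0,0,-0.4],[0,0,0]],[-1,[0,0,-0.5],[0,0,0]],[-1,[0,0,-0.5],[0,0,0]]]}}

```text
time: 6.65
tool_pos: [593.9, -246.8, 125.9]
ee_rot: [0.931, -0.366, 0.005, 0.001]
wrist_force: [-6.9, 3.4, 16.3]
grip_width: 0.001
```

```bash
python3 - <<'E'
from h import *
o=manip.get_obs(); print(o["time"],o["tool_pos"],o["wrist_force"],o["joint_vel"].round(3),Ro.from_quat(o["ee_rot"]).as_matrix().round(3))
p=manip.read_camera("wrist"); cv2.imwrite("pics/wrist7.png",p["img"]); t,w=wmeas(p,o)
p0=dict(np.load("wrist3.npz"))
# collar height from wrist3 (pose then)
o3=dict(tool_pos=np.array([481.09,-230.54,256.65]),ee_rot=np.array([.9319,-.3627,0,0]))
v,u=np.mgrid[0:384,0:512]; t3,w3=wworld(p0,o3,u,v)
print("row through button col 185",w3[55:115:3,185,2].round(1))
p=manip.read_camera("side"); cv2.imwrite("pics/side7.png",cv2.resize(p["img"][100:220,220:380],None,fx=5,fy=5,interpolation=cv2.INTER_CUBIC))
E
```

```text
6.65 [ 593.89991666 -246.79103536  125.93577612] [-6.8695551   3.43853388 16.27246079] [-0.002 -0.001 -0.002  0.002 -0.001 -0.003 -0.   ] [[ 0.732 -0.681  0.009]
 [-0.681 -0.732 -0.006]
 [ 0.011 -0.002 -1.   ]]
button 934 [ 599.87719195 -253.83975011  101.25444646] zmed 101.17522731094132
blue 10382 ((582.4638671875, -237.2414093017578), (102.48554229736328, 98.44178771972656), 47.46427536010742) 86.73333582818005
row through button col 185 [ 86.5  86.2  97.7  97.9 105.5 106.8 106.2 108.8 107.  107.1 107.  107.9
 106.8 107.4 108.2 108.2 104.2  98.1  97.5  96.7]
```

View pics/wrist7.png

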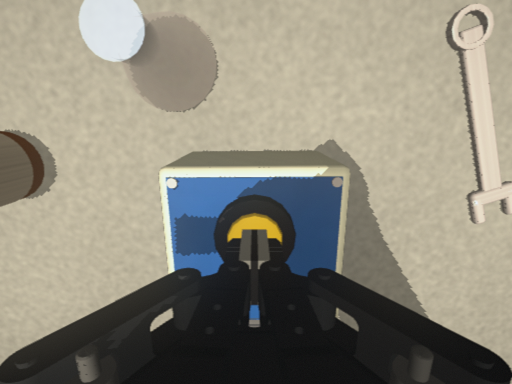

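View pics/side7.png

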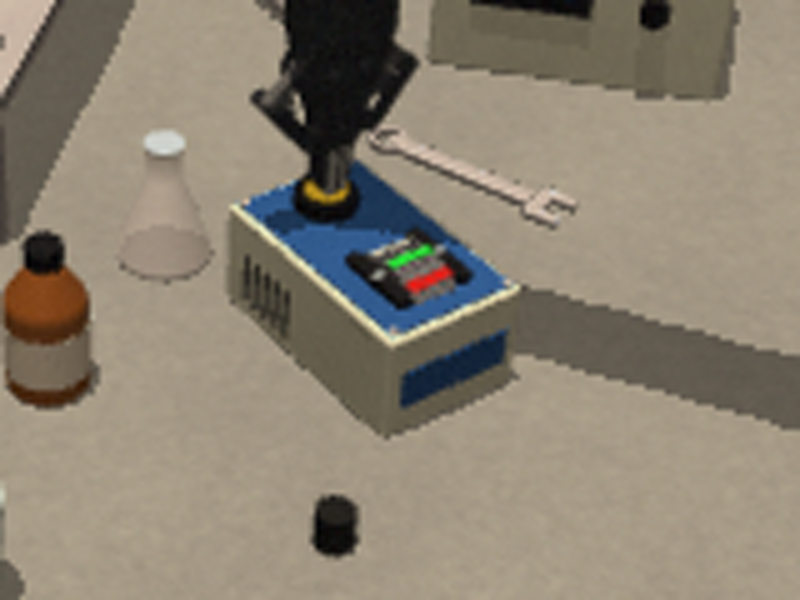

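The button top fell from 107.4 to 101.2 mm, about 6 mm, at 16 N. It has bottomed out and the collar is still about 4 mm lower. I'll lift straight off and back clear.

>>> {"name": "drive_tool", "arguments": {"moves": [[-1,[0,0,0.5],[0,0,0]],[-1,[0,0,2],[0,0,0]],[-1,[0,0,5],[0,0,0]],[-1,[0,0,9],[0,0,0]],[-1,[-3,-2,13],[0,0,0]],[-1,[-7,-4,15],[0,0,0]],[-1,[-11,-4,15],[0,0,0]],[-1,[-14,-4,15],[0,0,0]],[-1,[-14,-4,15],[0,0,0]],[-1,[-14,-4,15],[0,0,0]]]}}

```text
time: 7.75
tool_pos: [453.3, -287.3, 276.2]
ee_rot: [0.93, -0.367, 0.006, 0.001]
wrist_force: [0.1, -0.6, -0.4]
grip_width: 0.003
```

```bash
python3 - <<'E'
from h import *
o=manip.get_obs(); print(o["time"],o["tool_pos"],o["wrist_force"],o["joint_vel"].round(3))
p=manip.read_camera("wrist"); cv2.imwrite("pics/wrist8.png",p["img"]); wmeas(p,o)
p=manip.read_camera("side"); cv2.imwrite("pics/side8.png",p["img"]);cv2.imwrite("pics/side8c.png",cv2.resize(p["img"][100:220,220:380],None,fx=5,fy=5,interpolation=cv2.INTER_CUBIC))
a=cv2.imread("pics/side1.png"); d=cv2.absdiff(a,p["img"]).max(2)
for n,(x,y) in dict(stopper=(287,205),flask=(253,140),amber=(230,165),beaker=(210,208),jar=(195,262),stir=(259,250),spat=(270,335),spanner=(315,134)).items(): print(n,(d[y-18:y+18,x-18:x+18]>40).sum())
E
```

```text
7.75 [ 453.33697443 -287.32617084  276.21998378] [ 0.13083883 -0.58712657 -0.39424575] [-0.019  0.03  -0.026 -0.036 -0.006 -0.005 -0.   ]
button 909 [ 592.90183035 -248.55731371  106.9705405 ] zmed 107.61255348002305
blue 9591 ((553.11279296875, -210.37673950195312), (102.68944549560547, 177.46139526367188), 47.608489990234375) 86.91442911820292
green 253 [ 523.79167727 -183.21829568  100.3580279 ]
stopper 0
flask 0
amber 0
beaker 0
jar 0
stir 0
spat 0
spanner 44
```

View pics/wrist8.png

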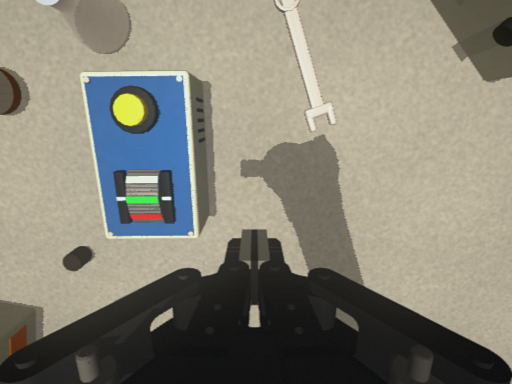

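View pics/side8.png

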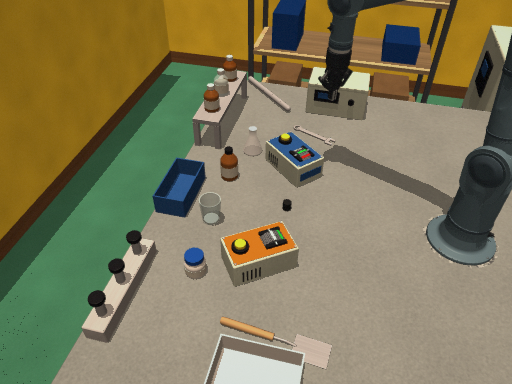

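The green band is between the index lines at (143,200), measured at (523.8,-183.2) against a crest of (524,-183). The button is back up at 107.6 mm and the gripper is clear of everything. The spanner's 44 changed pixels are most likely the wheel and arm shadow within that window, since the spanner itself looks unmoved. I'm handing in.

```bash
python3 -c "
from rig import manip
print(manip.hand_in())"
```

```text
the job is handed in; nothing more can be done
None
```

I rolled the blue console's wheel one click towards its yellow button with the closed fingertip, pressing down with about 7–9 N. I then pressed that button to its stop, let go and backed the arm clear. The job was handed in at about 8 s; no verdict was reported.

Last checks:
- **Wheel:** the green band sits at the white index lines, within about 1 mm of the crest position I estimated from the images.
- **Button:** its top dropped about 6.2 mm at 16 N, so it was fully down. It then sprang back to its original height.
- **Everything else:** the side view shows no change at the orange console, flask, bottle, beaker, jar, stopper or spatula.
- **One check not clean:** 44 pixels changed in the window around the spanner. I put this down to the wheel's new position and the arm's shadow; the spanner looks unmoved in the pictures and the arm never went near it.

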